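# Cover the fired crucibles with their lids

### The job

The four porcelain crucibles on the heat-proof board have cooled after firing and must be covered before they go for weighing: take the four knobbed porcelain lids one after another and set each on the crucible of its own size, so that it sits flat on the rim with its boss inside the mouth. The lid with the hole through it leaves a crucible open, so leave it lying, and leave the crucibles, the clear jar and everything else standing where they are.

Things in the scene. Friction and masses are not known exactly. Their poses are not given: they have to be found in the camera images.
- lid_1: White porcelain lid, smallest of four: disc 42 mm across with a solid centre knob, lying knob up on the worktop; belongs on crucible_1. Origin: centre of underside, z up. Upward: boss 5 mm high, 18 mm across (tapering to 14 mm at its foot), which enters the mouth; disc from z = 5 mm, 3 mm thick at the edge, 5.5 at the middle; knob 12 mm across, z = 10 to 31 mm. 15 g.
- lid_2: White porcelain lid, second smallest of four: disc 54 mm across with a solid centre knob, lying knob up on the worktop; belongs on crucible_2. Origin: centre of underside, z up. Upward: boss 5 mm high, 30 mm across (tapering to 26 mm at its foot), which enters the mouth; disc from z = 5 mm, 3 mm thick at the edge, 5.5 at the middle; knob 14 mm across, z = 10 to 31 mm. 22 g.
- lid_3: White porcelain lid, second largest of four: disc 66 mm across with a solid centre knob, lying knob up on the worktop; belongs on crucible_3. Origin: centre of underside, z up. Upward: boss 5 mm high, 42 mm across (tapering to 38 mm at its foot), which enters the mouth; disc from z = 5 mm, 3 mm thick at the edge, 5.5 at the middle; knob 16 mm across, z = 10 to 31 mm. 32 g.
- lid_4: White porcelain lid, largest of four: disc 78 mm across with a solid centre knob, lying knob up on the worktop; belongs on crucible_4. Origin: centre of underside, z up. Upward: boss 5 mm high, 54 mm across (tapering to 50 mm at its foot), which enters the mouth; disc from z = 5 mm, 3 mm thick at the edge, 5.5 at the middle; knob 18 mm across, z = 10 to 31 mm. 45 g.
- crucible_1: Open white porcelain crucible, smallest of four, loose on a grey heat-proof board (230 mm square, 12 mm high). 30 mm high, rim 35 mm across outside, mouth 30 mm wide, foot 21 mm, 40 g. Origin: centre of underside, z up. With lid_1 home its disc lies flat on the rim, its origin is 25 mm above this origin, and its boss has 6 mm of play all round.
- crucible_2: Open white porcelain crucible, second smallest of four, loose on a grey heat-proof board (230 mm square, 12 mm high). 38 mm high, rim 47 mm across outside, mouth 42 mm wide, foot 28 mm, 60 g. Origin: centre of underside, z up. With lid_2 home its disc lies flat on the rim, its origin is 33 mm above this origin, and its boss has 6 mm of play all round.
- crucible_3: Open white porcelain crucible, second largest of four, loose on a grey heat-proof board (230 mm square, 12 mm high). 46 mm high, rim 59 mm across outside, mouth 54 mm wide, foot 35 mm, 90 g. Origin: centre of underside, z up. With lid_3 home its disc lies flat on the rim, its origin is 41 mm above this origin, and its boss has 6 mm of play all round.
- crucible_4: Open white porcelain crucible, largest of four, loose on a grey heat-proof board (230 mm square, 12 mm high). 54 mm high, rim 71 mm across outside, mouth 66 mm wide, foot 43 mm, 130 g. Origin: centre of underside, z up. With lid_4 home its disc lies flat on the rim, its origin is 49 mm above this origin, and its boss has 6 mm of play all round.
- holed_lid: White porcelain lid without a knob: disc 55 mm across with an open 14 mm hole through its middle and a thin collar (22 mm across, top 20 mm above the worktop) round the hole. It lies among the other lids; leave it where it is. Origin: centre of underside, z up.
- clear_jar: A loose clear screw-top jar, 48 mm across and about 65 mm high, standing near the lids. Bystander, to be left where it is. Origin: centre of its underside, z up.
Mind the look-alikes: they are no part of the job. What is shaped like the lid_1 but blue or orange is not meant. Leave any pink look-alike of the lid_2 alone.

How it is judged:
At the end, for the whole second after the job is handed in: Each knobbed lid rests, released, on the crucible of its own size: within 8 mm of centre, disc on the rim within 2.5 mm, level within 0.1 rad. Crucibles upright (0.06 rad) and within 30 mm of where they stood; holed lid and jar level (0.1 rad) and within 30 mm of their places; all at rest (horizontal distance between lid_1 and crucible_1 below 0.008 m and z of lid_1 in the frame of crucible_1 between 0.0225 and 0.0275 m and angle between each of lid_1, lid_2, lid_3, lid_4, holed_lid, clear_jar's own z axis and vertical below 0.1 rad and angle between each of crucible_1, crucible_2, crucible_3, crucible_4's own z axis and vertical below 0.06 rad and distance of each of crucible_1, crucible_2, crucible_3, crucible_4, holed_lid, clear_jar from where it was at the start of the episode below 0.03 m and linear speed of each of lid_1, crucible_1, lid_2, crucible_2, lid_3, crucible_3, lid_4, crucible_4 below 0.02 m/s and contact force between each of lid_1, lid_2, lid_3, lid_4 and the fingers below 0.05 N and horizontal distance between lid_2 and crucible_2 below 0.008 m and z of lid_2 in the frame of crucible_2 between 0.0305 and 0.0355 m and horizontal distance between lid_3 and crucible_3 below 0.008 m and z of lid_3 in the frame of crucible_3 between 0.0385 and 0.0435 m and horizontal distance between lid_4 and crucible_4 below 0.008 m and z of lid_4 in the frame of crucible_4 between 0.0465 and 0.0515 m); the robot touches nothing.
It fails at once if a crucible is tipped over (angle between any of crucible_1, crucible_2, crucible_3, crucible_4's own z axis and vertical above 0.5 rad).
It fails at once if a crucible is shoved more than 40 mm from where it stood (distance of any of crucible_1, crucible_2, crucible_3, crucible_4 from where it was at the start of the episode above 0.04 m).
It fails at once if holed_lid is moved more than 40 mm (distance of holed_lid from where it was at the start of the episode above 0.04 m).
It fails at once if clear_jar is moved more than 40 mm (distance of clear_jar from where it was at the start of the episode above 0.04 m).
It also fails if it takes over 109 s, if anything falls off the work surface, if the arm or the gripper's body presses on something with over 40 N, if the wrist force passes 120 N, or if a joint passes its speed limit or range.

### The arm

A 6-joint arm with a two-finger parallel gripper is mounted at the origin on a cart in front of the work surface, level with it; the furniture and walls round the work are solid. World frame = base frame: x ahead of the robot, y to its left, z up, the work surface at z = 0. Lengths are in m, angles in rad, forces in N, time in s.
With the tool pointing down it reaches from about 0.3 to 0.825 m from the base axis. Payload 5.4 kg.
Tool frame: the origin (TCP) lies midway between the tips of the shut fingers; the grasp point (between the pads) lies 19 mm behind it; z points along the fingers, y is the line along which they close (so a half turn about z gives the same grasp; the last joint's range is limited). The gripper opens to 92 mm and grips with 3 to 60 N. Pads are 20 mm wide; open, the fingers measure 128 mm over their backs; the gripper's body (75 mm by 189 mm) begins 69 mm behind the grasp point.
Start: joints at [1.031, 0.158, 1.597, -0, 1.386, -0.21], TCP at [0.186, 0.544, 0.215] pointing down, gripper open.
Joint ranges: [-2.91, 2.91], [-0.94, 2.29], [0.18, 2.7], [-1.29, 4.43], [0.17, 2.64], [-3, 3]. Speed limits (rad/s): [2.57, 2.57, 3.14, 3.14, 3.14, 3.14].

### API

Orientations are given as a unit quaternion [w, x, y, z].
In Python, from workcell import manip, imaging, nets gives the robot as it stands.
- The arm moves only by the shell command python3 -m handwheel 'ROWS' [FORCE]. ROWS is JSON, a list of rows, each a list of 3 entries, a list of its own where there are three numbers: the gripper's target within -1 to 1 (fully open at 1, half-way at 0, shut at -1), then the shift along the tool's x, y, z in units of 30 mm (1.0 is 30 mm), then the turn, a rotation vector about the tool's x, y, z in units of 5 degrees (1.0 is 5 degrees). A call has 1 to 10 rows; each row shifts and turns the commanded pose from where the row before left it, along the tool's axes as they then stand; what a row does not reach is not made up. A row lasts 1/12 s, in which the tool goes at most 41.7 mm and 7.16 degrees, less where a joint would pass 70% of its speed; a pose out of reach is approached as far as the arm can. A call is refused whole if a number of a shift passes 1 or a number of a turn 1, either way. A call with a gripper value outside its range is refused whole. The fingers move at their own pace and stop on an object; FORCE is the grip in N (left out, the last holds). Time passes only in rows, so rows that do not move let the fingers close. It gives the time, the measured TCP pose, the force, the opening and the grip force at its end, in the units of the state.
- manip.sense(): the state, without advancing time (a new reading comes with each control period).
- imaging.get_image(name): name is "side" or "top" or "wrist"; returns a dict with "img" (400x640x3 uint8, blue, green, red), "vfov" (degrees; the focal length in pixels is half the picture's height over the tangent of half this angle, whatever the lens; pixels are square), "cx", "cy" (the principal point, pixels), "world_to_cam" (4x4, takes a point from world to camera coordinates). Camera axes: x right, y up, looking along -z (the intrinsics and any distortion apply to the point x, -y, -z); pixel columns grow to the right and rows downward; lengths in m; the calibration is good to about 2 mm. The wrist camera is an equidistant fisheye: a pixel r from the principal point sees the ray r / f radians off the axis. A picture is of the moment at which its call begins. There is no depth.
- manip.job_done(): hands the job in; it is judged then, once.
Trained networks look in a picture, given as the dict that the camera call returned (one of the last four; its "shot" number tells which), for a name from the list of things; names that differ only in an ending like _2 or _b are one class to them, and where a whole thing is asked for, a point or a joint stands for the part that bears it (a point fixed in the world has none). Each returns a list of dicts, best first, with "confidence" (0 to 1); they miss things now and then, are a little off and sometimes report something else, mostly with a low value. They report only what shows in the picture. A call takes as long as a camera call. They do not tell look-alikes from the thing itself.
- nets.find_in(picture, query): "extent" ([centre column, centre row, width, height] in pixels, round what is visible of it).
The state is a dict: "t": time; "q": joint angles; "qd": joint speeds; "effort": joint torques, N m; "ee_pos": TCP position; "tcp_rot": TCP orientation; "contact_force": force on the tool from outside, world axes, zero at the start; "torque": the same for the moment, N m; "grip_width": opening from 0.0 (shut) to 1.0 (fully open); "finger_force": force on a finger pad.
Only numpy, scipy, OpenCV 4.12 (cv2) and the standard library are available. Lean on these libraries where they do the work, as an engineer would, in place of code of your own. Each camera call takes 0.05 s, during which the arm holds its last target. There are 200 camera calls.

## Working session

There is one attempt and no reset: what is moved stays moved. The work goes in short steps, Python scripts to look and compute and a shell command to move; the robot and the scene stay as the last step left them, time stands still between calls to the robot, and variables do not carry over. Pictures are saved under pics/ and viewed, at most 14 in all, crops included, and the job is handed in when it is done.

```bash
ls; mkdir -p pics
python3 - <<'E'
from workcell import manip, imaging, nets
import cv2
for n in("top","side"):
    p=imaging.get_image(n); cv2.imwrite(f"pics/{n}0.png",p["img"]); print(n,p["vfov"],p["cx"],p["cy"],p["world_to_cam"].tolist() if hasattr(p["world_to_cam"],'tolist') else p["world_to_cam"], p.keys())
    for q in("lid_1","crucible_1","holed_lid","clear_jar"):
        for r in nets.find_in(p,q): print(q,[round(v) for v in r["extent"]],round(r["confidence"],2))
print(manip.sense())
E
```

```text
pics
top 52.226033656454554 321.14126242550094 205.752455179314 [[0.025284992960773616, -0.999614255213662, -0.01148955632778354, -0.06333425656948798], [0.9968204164020689, 0.024342255151274028, 0.0758716815297781, -0.5270760570110824], [-0.0755627327124915, -0.013371439256338742, 0.9970513918736759, -0.9348267030790349], [0.0, 0.0, 0.0, 1.0]] dict_keys(['img', 'vfov', 'cx', 'cy', 'world_to_cam', 'shot'])
lid_1 [427, 271, 25, 22] 0.86
lid_1 [446, 140, 21, 24] 0.68
lid_1 [348, 164, 26, 24] 0.67
lid_1 [386, 267, 16, 17] 0.61
lid_1 [397, 224, 22, 22] 0.6
lid_1 [343, 282, 20, 16] 0.6
lid_1 [404, 188, 39, 36] 0.58
lid_1 [356, 203, 22, 21] 0.58
lid_1 [352, 247, 15, 17] 0.49
crucible_1 [225, 244, 21, 19] 0.82
crucible_1 [261, 186, 34, 34] 0.79
crucible_1 [219, 196, 12, 13] 0.72
crucible_1 [271, 233, 22, 26] 0.56
crucible_1 [456, 210, 24, 22] 0.56
holed_lid [359, 203, 24, 22] 0.96
clear_jar [455, 210, 26, 20] 0.78
side 47.27704202841567 321.0961464893223 204.00086126145152 [[0.9643839908110867, -0.26445973645539655, -0.004956416167347298, -0.5291711099383978], [0.11656032199193939, 0.408081
[... 787 characters left out ...]
4, 177, 12, 15] 0.44
{'t': 0.5, 'q': array([ 1.03088488e+00,  1.58401248e-01,  1.59706546e+00, -5.98739404e-06,
        1.38620943e+00, -2.10098430e-01]), 'qd': array([-0.00186503, -0.0006793 ,  0.00089675, -0.00176715, -0.00110309,
       -0.00126245]), 'effort': array([-1.82830440e-04, -3.85233307e+01, -3.22063243e+01,  7.00897677e-02,
        3.17542849e-02, -7.76213005e-05]), 'ee_pos': array([0.18621789, 0.54395842, 0.21456761]), 'tcp_rot': array([-1.25523889e-05,  1.64159568e-01,  9.86433796e-01, -3.99230185e-05]), 'contact_force': array([0.601448  , 0.04612546, 0.3420733 ]), 'torque': array([-0.00739808,  0.01526656, -0.03606613]), 'finger_force': 0.0, 'grip_width': 1.0002612740952181}
```

Run:
```python
import cv2
i=cv2.imread("pics/top0.png")[110:320,195:485]; cv2.imwrite("pics/topc.png",cv2.resize(i,None,fx=2.75,fy=2.75,interpolation=cv2.INTER_CUBIC))
i=cv2.imread("pics/side0.png")[140:330,220:490]; cv2.imwrite("pics/sidec.png",cv2.resize(i,None,fx=2.9,fy=2.9,interpolation=cv2.INTER_CUBIC))
```

```text
(no output)
```

View pics/topc.png

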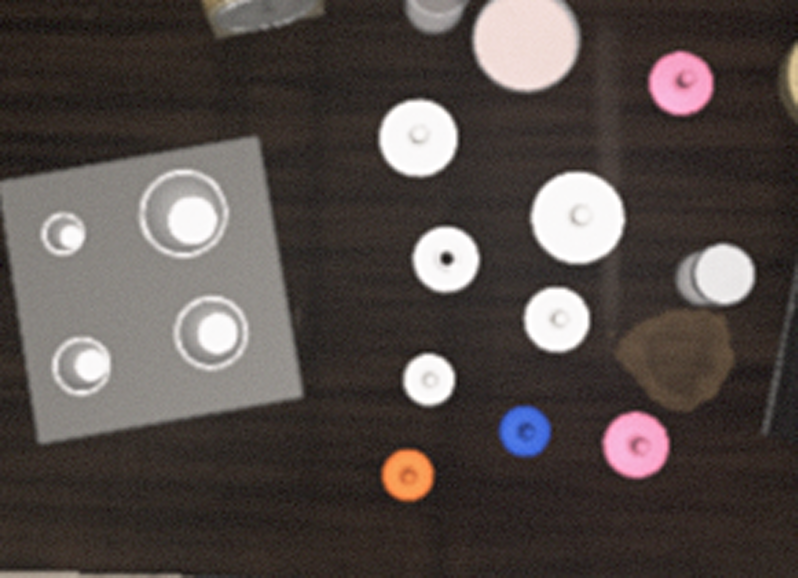

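View pics/sidec.png

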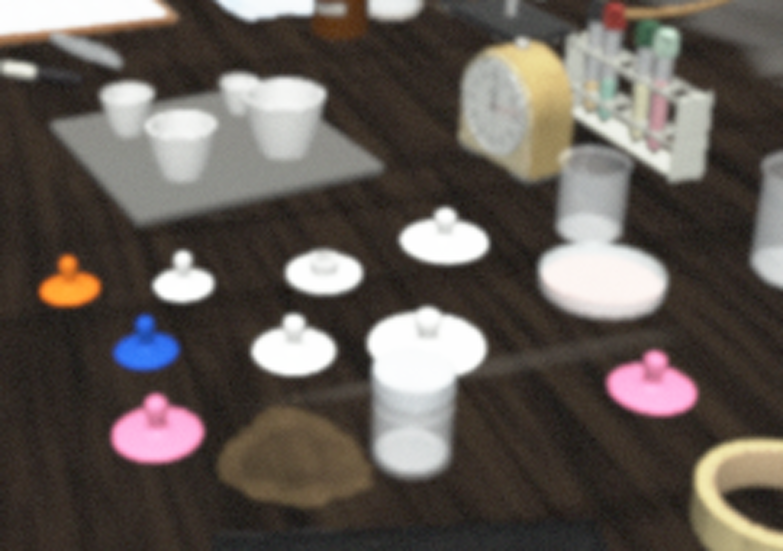

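Top picture, candidates for a white knobbed lid: (347,160) 66 mm → lid_3, (405,189) largest → lid_4, (398,226) → lid_2, (351,248) smallest → lid_1. Excluded: holed lid (357,204) with its dark hole, blue (386,267), orange (343,282), pinks (443,140) and (426,272), pale dish (386,125), jar (455,210). The crucibles are at (218,195) c1, (225,243) c2, (272,231) c3 and (262,187) c4.

```bash
cat > h.py <<'E'
import numpy as np, cv2, json
from workcell import manip, imaging, nets
def pix2w(p,uv,z,fish=False):
    f=200/np.tan(np.radians(p["vfov"]/2)); T=np.array(p["world_to_cam"])
    d=np.array([(uv[0]-p["cx"])/f,(uv[1]-p["cy"])/f])
    if fish:
        r=np.hypot(*d); s=np.sin(r)/max(r,1e-9); c=np.array([d[0]*s,-d[1]*s,-np.cos(r)])
    else: c=np.array([d[0],-d[1],-1])
    o=-T[:3,:3].T@T[:3,3]; w=T[:3,:3].T@c
    return o+w*(z-o[2])/w[2]
def w2pix(p,X,fish=False):
    f=200/np.tan(np.radians(p["vfov"]/2)); T=np.array(p["world_to_cam"]); c=T[:3,:3]@X+T[:3,3]
    x,y,z=c[0],-c[1],-c[2]
    if fish:
        r=np.hypot(x,y); th=np.arctan2(r,z); return np.array([p["cx"]+f*th*x/r,p["cy"]+f*th*y/r])
    return np.array([p["cx"]+f*x/z,p["cy"]+f*y/z])
def blob(p,seed,z,thr,fish=False,win=40,mx=None):
    """white blob nearest seed -> world circle centre and diameter at height z"""
    g=cv2.resize(p["img"].min(axis=2),None,fx=4,fy=4,interpolation=cv2.INTER_CUBIC)
    x0,y0=int(seed[0]-win),int(seed[1]-win); 
    m=(g>thr).astype(np.uint8); y0=max(y0,0);x0=max(x0,0); m=m[y0*4:(y0+2*win)*4,x0*4:(x0+2*win)*4]
    cs,_=cv2.findContours(m,cv2.RETR_EXTERNAL,cv2.CHAIN_APPROX_NONE)
    s=((seed[0]-x0)*4,(seed[1]-y0)*4)
    cs=[c for c in cs if len(c)>30]
    c=max(cs,key=lambda c:(cv2.pointPolygonTest(c,s,True)>=-4)*1e6+len(c))
    w=np.array([pix2w(p,((q[0][0]+.5)/4-.5+x0,(q[0][1]+.5)/4-.5+y0),z,fish)[:2] for q in c])
    A=np.c_[2*w,np.ones(len(w))]
    s=np.linalg.lstsq(A,(w**2).sum(1),rcond=None)[0]
    return s[:2],2*np.sqrt(s[2]+s[0]**2+s[1]**2)
E
python3 - <<'E'
from h import *
p=imaging.get_image("top")
L={}
for n,uv,z in (("lid_1",(351,248),.008),("lid_2",(398,226),.008),("lid_3",(347,160),.008),("lid_4",(405,189),.008),("holed",(357,204),.008),("blue",(386,267),.008),("orange",(343,282),.008),
  ("crucible_1",(218,195),.042),("crucible_2",(225,243),.05),("crucible_3",(272,231),.058),("crucible_4",(262,187),.066)):
    if n in("blue","orange"): print(n,pix2w(p,uv,z)[:2].round(3));continue
    c,d=blob(p,uv,z,185 if n[0]=="c" else 130,win=22 if n[0]=="c" else 24)
    L[n]=c.tolist(); print(n,c.round(4),round(d*1000,1), "r",np.hypot(*c).round(3))
print("jar",pix2w(p,(458,210),.065)[:2].round(3))
json.dump(L,open("pos.json","w"))
E
```

```text
lid_1 [ 0.4326 -0.1216] 43.6 r 0.449
lid_2 [ 0.4866 -0.2299] 55.6 r 0.538
lid_3 [ 0.641  -0.1081] 67.8 r 0.65
lid_4 [ 0.5749 -0.2469] 79.8 r 0.626
holed [ 0.5359 -0.1342] 56.5 r 0.552
blue [ 0.39  -0.205]
orange [ 0.352 -0.106]
crucible_1 [0.5465 0.1878] 30.5 r 0.578
crucible_2 [0.4375 0.1659] 46.9 r 0.468
crucible_3 [0.4674 0.0592] 59.4 r 0.471
crucible_4 [0.5634 0.0841] 71.1 r 0.57
jar [ 0.523 -0.354]
```

```bash
python3 -m handwheel '[[0,[0,0,0],[0,0,-0.95]],[0,[0,0,0],[0,0,-0.95]],[0,[0,0,0],[0,0,-0.95]],[0,[0,0,0],[0,0,-0.93]],[0,[0,0,0],[0,0,0]],[0,[0,0,0],[0,0,0]]]' 8
python3 -m handwheel '[[0,[-0.34,-0.92,0.13],[0,0,0]],[0,[-0.34,-0.92,0.13],[0,0,0]],[0,[-0.34,-0.92,0.13],[0,0,0]],[0,[-0.34,-0.92,0.13],[0,0,0]],[0,[-0.34,-0.92,0.13],[0,0,0]],[0,[-0.34,-0.92,0.13],[0,0,0]],[0,[-0.34,-0.92,0.13],[0,0,0]],[0,[-0.34,-0.92,0.13],[0,0,0]],[0,[-0.34,-0.92,0.13],[0,0,0]],[0,[-0.34,-0.92,0.13],[0,0,0]]]'
```

```text
t: 1.05
ee_pos: [0.1862, 0.544, 0.2146]
tcp_rot: [-0.0, 0.001, 1.0, 0.0]
contact_force: [-0.0, 0.1, 0.1]
grip_width: 0.587
finger_force: 0.0
t: 1.88
ee_pos: [0.2885, 0.2668, 0.1756]
tcp_rot: [0.0, 0.001, 1.0, 0.0]
contact_force: [0.0, 0.4, -0.4]
grip_width: 0.502
finger_force: 0.0
```

```bash
python3 -m handwheel '[[0,[-0.34,-0.93,0.13],[0,0,0]],[0,[-0.34,-0.93,0.13],[0,0,0]],[0,[-0.34,-0.93,0.13],[0,0,0]],[0,[-0.34,-0.93,0.13],[0,0,0]],[0,[-0.34,-0.93,0.13],[0,0,0]],[0,[-0.34,-0.93,0.13],[0,0,0]],[0,[-0.34,-0.93,0.13],[0,0,0]],[0,[-0.34,-0.93,0.13],[0,0,0]],[0,[-0.34,-0.93,0.13],[0,0,0]],[0,[-0.34,-0.93,0.13],[0,0,0]]]'
python3 -m handwheel '[[0,[-0.35,-0.93,0.13],[0,0,0]],[0,[-0.35,-0.93,0.13],[0,0,0]],[0,[-0.35,-0.92,0.13],[0,0,0]],[0,[-0.35,-0.92,0.13],[0,0,0]],[0,[0,0,0],[0,0,0]],[0,[0,0,0],[0,0,0]]]'
cat > look.py <<'E'
from h import *; import sys
n,z,thr,out=sys.argv[1],float(sys.argv[2]),int(sys.argv[3]),sys.argv[4]
p=imaging.get_image("wrist"); s=manip.sense(); L=json.load(open("pos.json"))
uv=w2pix(p,np.r_[L[n],z],True); print("tcp",s["ee_pos"].round(4),"expected px",uv.round(1))
try:
    c,d=blob(p,uv,z,thr,True,win=70); print("measured",c.round(4),"d",round(d*1000,1),"prior",np.round(L[n],4))
except Exception as e: print(e)
if out!="-":
    i=p["img"].copy(); cv2.drawMarker(i,tuple(int(v) for v in uv),(0,0,255),0,14); cv2.imwrite(f"pics/{out}.png",i)
E
python3 look.py lid_1 .008 150 w1
```

```text
t: 2.72
ee_pos: [0.3907, -0.0126, 0.1367]
tcp_rot: [0.0, 0.001, 1.0, -0.0]
contact_force: [0.8, 0.3, 1.0]
grip_width: 0.497
finger_force: 0.0
t: 3.22
ee_pos: [0.4323, -0.1228, 0.1209]
tcp_rot: [-0.0, 0.002, 1.0, 0.0]
contact_force: [-0.3, -0.1, 0.7]
grip_width: 0.505
finger_force: 0.0
tcp [ 0.432  -0.1218  0.1209] expected px [320.1 193. ]
measured [ 0.4318 -0.1214] d 42.5 prior [ 0.4326 -0.1216]
```

View pics/w1.png

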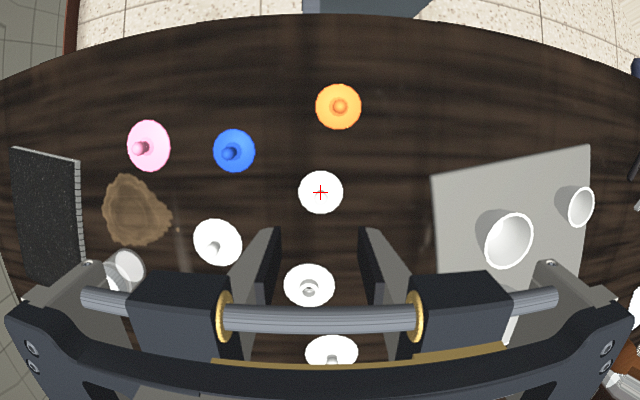

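The wrist view shows the smallest white knobbed lid under the red cross at (320,193). Blue is at (233,150) and orange at (338,106), so the choice is right. Descend and grip.

```bash
python3 -m handwheel '[[0,[0,0,0.9],[0,0,0]],[0,[0,0,0.9],[0,0,0]],[0,[0,0,0.9],[0,0,0]],[0,[0,0,0.84],[0,0,0]],[0,[0,0,0],[0,0,0]],[-1,[0,0,0],[0,0,0]],[-1,[0,0,0],[0,0,0]],[-1,[0,0,0],[0,0,0]],[-1,[0,0,0],[0,0,0]],[-1,[0,0,0],[0,0,0]]]' 8
python3 -m handwheel '[[-1,[0,0,0],[0,0,0]],[-1,[0,0,0],[0,0,0]],[-1,[0,0,-0.5],[0,0,0]],[-1,[0,0,-0.9],[0,0,0]],[-1,[0,0,-0.9],[0,0,0]],[-1,[0,0,-0.9],[0,0,0]],[-1,[0,0,-0.8],[0,0,0]],[-1,[0,0,0],[0,0,0]]]'
python3 - <<'E'
import sys;sys.path.insert(0,'.')
from h import *
s=manip.sense();print(s["ee_pos"],s["grip_width"]*92,s["finger_force"])
E
```

```text
t: 4.1
ee_pos: [0.4333, -0.1225, 0.0161]
tcp_rot: [0.001, -0.0, 1.0, -0.001]
contact_force: [0.6, 0.0, 0.9]
grip_width: 0.158
finger_force: 0.0
t: 4.77
ee_pos: [0.4353, -0.1238, 0.1399]
tcp_rot: [0.004, -0.0, 1.0, -0.002]
contact_force: [-0.5, 0.1, 0.6]
grip_width: 0.124
finger_force: 8.0
[ 0.43525024 -0.12380391  0.13993884] 11.452396662317046 7.980472594499588
```

```bash
python3 -m handwheel '[[-1,[-0.31,0.86,0],[0,0,0]],[-1,[-0.31,0.86,0],[0,0,0]],[-1,[-0.31,0.86,0],[0,0,0]],[-1,[-0.31,0.86,0],[0,0,0]],[-1,[-0.31,0.86,0],[0,0,0]],[-1,[-0.31,0.86,0],[0,0,0]],[-1,[-0.31,0.86,0],[0,0,0]],[-1,[-0.31,0.86,0],[0,0,0]],[-1,[-0.31,0.86,0],[0,0,0]],[-1,[-0.31,0.86,0],[0,0,0]]]'
python3 -m handwheel '[[-1,[-0.31,0.86,0],[0,0,0]],[-1,[-0.31,0.86,0],[0,0,0]],[-1,[0,0,0],[0,0,0]],[-1,[0,0,0],[0,0,0]]]'
python3 look.py crucible_1 .042 190 w2
```

```text
t: 5.6
ee_pos: [0.5248, 0.1373, 0.1335]
tcp_rot: [-0.001, -0.0, 1.0, -0.0]
contact_force: [0.1, -0.1, 0.3]
grip_width: 0.125
finger_force: 8.0
t: 5.93
ee_pos: [0.5432, 0.1883, 0.1335]
tcp_rot: [-0.001, -0.001, 1.0, -0.0]
contact_force: [-0.9, -0.3, -0.1]
grip_width: 0.123
finger_force: 8.0
tcp [0.5431 0.1874 0.1336] expected px [318.4 202.9]
measured [0.5571 0.1886] d 48.2 prior [0.5465 0.1878]
```

View pics/w2.png

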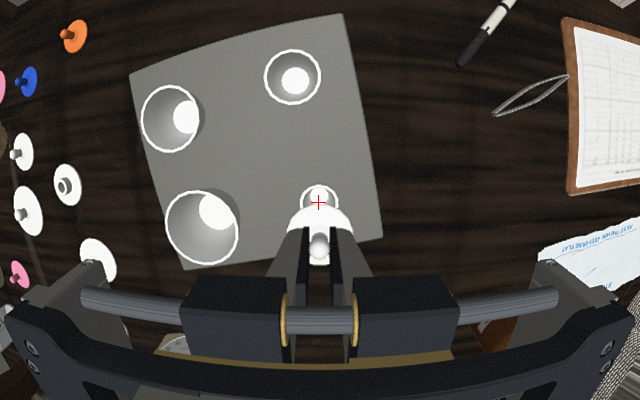

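Crucible_1's rim shows round the cross at (318,203), with the lid just short of it in x at (319,225). The prior holds, so shift 4 mm forward, lower and release.

```bash
python3 -m handwheel '[[-1,[-0.12,0,0.8],[0,0,0]],[-1,[0,0,0.8],[0,0,0]],[-1,[0,0,0.6],[0,0,0]],[-1,[0,0,0.3],[0,0,0]],[-1,[0,0,0.17],[0,0,0]],[-1,[0,0,0],[0,0,0]],[-1,[0,0,0],[0,0,0]]]'
```

```text
t: 6.57
ee_pos: [0.5481, 0.1873, 0.0556]
tcp_rot: [0.001, 0.0, 1.0, 0.0]
contact_force: [0.8, 0.4, -0.9]
grip_width: 0.128
finger_force: 8.0
```

```bash
python3 -m handwheel '[[-1,[0,0,0.06],[0,0,0]],[-1,[0,0,0.03],[0,0,0]],[-1,[0,0,0],[0,0,0]]]'; python3 look.py crucible_1 .042 190 -
```

```text
t: 6.82
ee_pos: [0.5481, 0.1877, 0.0528]
tcp_rot: [0.001, -0.0, 1.0, 0.0]
contact_force: [0.3, -0.3, 0.3]
grip_width: 0.128
finger_force: 8.0
tcp [0.5481 0.1876 0.0527] expected px [319.2 233.3]
measured [0.5387 0.1878] d 28.5 prior [0.5465 0.1878]
```

```bash
python3 -m handwheel '[[-0.5,[0,0,0],[0,0,0]],[-0.4,[0,0,0],[0,0,0]],[-0.4,[0,0,0],[0,0,0]],[-0.4,[0,0,0],[0,0,0]],[-0.2,[0,0,-0.5],[0,0,0]],[0,[0,0,-0.9],[0,0,0]],[0,[0,0,-0.9],[0,0,0]],[0,[0,0,-0.6],[0,0,0]],[0,[0,0,0],[0,0,0]]]'; python3 look.py lid_1 .045 190 w3
python3 - <<'E'
from h import *
i=cv2.imread("pics/w3.png")[130:330,160:480];cv2.imwrite("pics/w3c.png",cv2.resize(i,None,fx=2.4,fy=2.4))
E
```

```text
t: 7.62
ee_pos: [0.5505, 0.1881, 0.1439]
tcp_rot: [0.004, -0.0, 1.0, 0.001]
contact_force: [0.7, 0.1, 0.4]
grip_width: 0.502
finger_force: 0.0
tcp [0.5491 0.1879 0.1412] expected px [48.6 97. ]
measured [ 0.4842 -0.1769] d 42.4 prior [ 0.4326 -0.1216]
```

View pics/w3c.png

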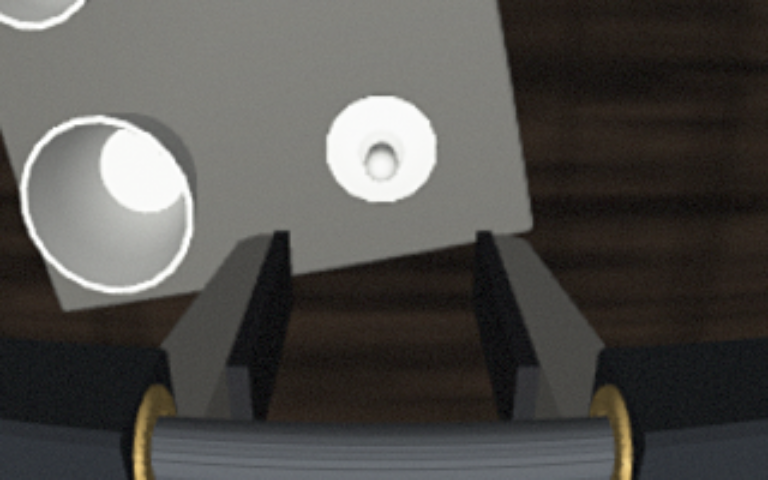

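Lid_1 sits flat and concentric on crucible_1 (full-image px about (319,191)). On to lid_2.

```bash
python3 look.py crucible_1 .045 190 - ; python3 -m handwheel '[[0,[0.14,-0.93,0],[0,0,0]],[0,[0.14,-0.93,0],[0,0,0]],[0,[0.14,-0.93,0],[0,0,0]],[0,[0.14,-0.93,0],[0,0,0]],[0,[0.14,-0.93,0],[0,0,0]],[0,[0.14,-0.93,0],[0,0,0]],[0,[0.14,-0.93,0],[0,0,0]],[0,[0.14,-0.93,0],[0,0,0]],[0,[0.14,-0.93,0],[0,0,0]],[0,[0.14,-0.93,0],[0,0,0]]]'
python3 -m handwheel '[[0,[0.14,-0.93,0.1],[0,0,0]],[0,[0.14,-0.93,0.1],[0,0,0]],[0,[0.14,-0.93,0.1],[0,0,0]],[0,[0.14,-0.93,0.1],[0,0,0]],[0,[0.14,-0.93,0.1],[0,0,0]],[0,[0,0,0],[0,0,0]],[0,[0,0,0],[0,0,0]]]'
python3 look.py lid_2 .008 150 -
```

```text
tcp [0.5477 0.1876 0.1391] expected px [318.8 194.3]
measured [0.5468 0.1878] d 41.3 prior [0.5465 0.1878]
t: 8.55
ee_pos: [0.5037, -0.0921, 0.1367]
tcp_rot: [-0.002, -0.0, 1.0, 0.001]
contact_force: [0.1, 0.0, -0.7]
grip_width: 0.498
finger_force: 0.0
t: 9.13
ee_pos: [0.483, -0.2309, 0.1218]
tcp_rot: [-0.002, 0.001, 1.0, 0.001]
contact_force: [0.6, -0.1, -0.3]
grip_width: 0.499
finger_force: 0.0
tcp [ 0.4834 -0.23    0.1222] expected px [319.7 196.3]
measured [ 0.4861 -0.23  ] d 54.2 prior [ 0.4866 -0.2299]
```

```bash
python3 -m handwheel '[[0,[-0.1,0,0.9],[0,0,0]],[0,[0,0,0.9],[0,0,0]],[0,[0,0,0.9],[0,0,0]],[0,[0,0,0.85],[0,0,0]],[0,[0,0,0],[0,0,0]],[0,[0,0,0],[0,0,0]],[-1,[0,0,0],[0,0,0]],[-1,[0,0,0],[0,0,0]],[-1,[0,0,0],[0,0,0]],[-1,[0,0,0],[0,0,0]]]' 10
python3 -m handwheel '[[-1,[0,0,0],[0,0,0]],[-1,[0,0,0],[0,0,0]],[-1,[0,0,0],[0,0,0]]]'
python3 -m handwheel '[[-1,[0,0,-0.5],[0,0,0]],[-1,[0,0,-0.9],[0,0,0]],[-1,[0,0,-0.9],[0,0,0]],[-1,[0,0,-0.9],[0,0,0]],[-1,[0,0,-0.8],[0,0,0]],[-1,[0,0,0],[0,0,0]],[-1,[0,0,0],[0,0,0]]]'
```

```text
t: 10.02
ee_pos: [0.4884, -0.2315, 0.0189]
tcp_rot: [0.001, -0.0, 1.0, -0.001]
contact_force: [-0.4, -0.1, 0.5]
grip_width: 0.235
finger_force: 0.0
t: 10.27
ee_pos: [0.488, -0.2313, 0.0183]
tcp_rot: [0.001, 0.0, 1.0, -0.0]
contact_force: [-0.4, 0.8, 4.9]
grip_width: 0.15
finger_force: 10.0
t: 10.85
ee_pos: [0.4882, -0.2315, 0.1387]
tcp_rot: [0.001, 0.0, 1.0, -0.001]
contact_force: [-0.8, 0.0, 0.3]
grip_width: 0.149
finger_force: 10.0
```

```bash
python3 -m handwheel '[[-1,[0.12,0.95,0],[0,0,0]],[-1,[0.12,0.95,0],[0,0,0]],[-1,[0.12,0.95,0],[0,0,0]],[-1,[0.12,0.95,0],[0,0,0]],[-1,[0.12,0.95,0],[0,0,0]],[-1,[0.12,0.95,0],[0,0,0]],[-1,[0.12,0.95,0],[0,0,0]],[-1,[0.12,0.95,0],[0,0,0]],[-1,[0.12,0.95,0],[0,0,0]],[-1,[0.12,0.95,0],[0,0,0]]]'
python3 -m handwheel '[[-1,[0.11,0.94,0],[0,0,0]],[-1,[0.11,0.94,0],[0,0,0]],[-1,[0.11,0.94,0],[0,0,0]],[-1,[0.11,0.94,0],[0,0,0]],[-1,[0,0,0],[0,0,0]],[-1,[0,0,0],[0,0,0]],[-1,[0,0,0],[0,0,0]]]'
python3 look.py crucible_2 .05 190 w4
```

```text
t: 11.68
ee_pos: [0.4496, 0.0556, 0.1354]
tcp_rot: [-0.002, 0.0, 1.0, 0.0]
contact_force: [0.3, 0.0, -1.0]
grip_width: 0.147
finger_force: 10.0
t: 12.27
ee_pos: [0.4374, 0.1664, 0.1361]
tcp_rot: [-0.001, -0.0, 1.0, -0.0]
contact_force: [0.0, -0.5, -0.8]
grip_width: 0.145
finger_force: 10.0
tcp [0.4378 0.166  0.1365] expected px [318.4 201.2]
measured [0.4493 0.1665] d 62.4 prior [0.4375 0.1659]
```

View pics/w4.png

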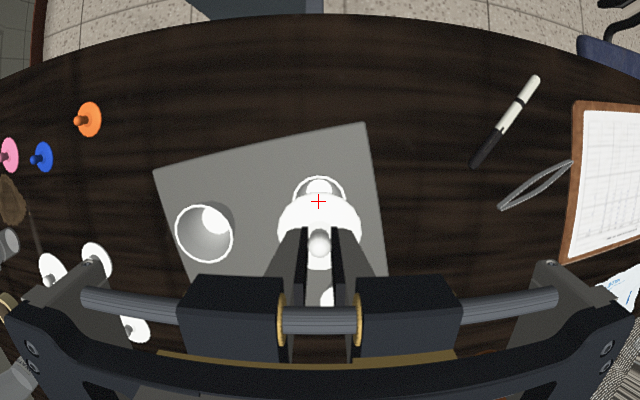

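Crucible_2's rim sits round the cross at (318,201) behind the carried lid, so the prior is confirmed. Lower.

```bash
python3 -m handwheel '[[-1,[-0.04,0,0.8],[0,0,0]],[-1,[0,0,0.8],[0,0,0]],[-1,[0,0,0.5],[0,0,0]],[-1,[0,0,0.2],[0,0,0]],[-1,[0,0,0.1],[0,0,0]],[-1,[0,0,0],[0,0,0]],[-1,[0,0,0],[0,0,0]],[-1,[0,0,0],[0,0,0]]]'
```

```text
t: 12.98
ee_pos: [0.4405, 0.1668, 0.0667]
tcp_rot: [0.001, 0.0, 1.0, 0.0]
contact_force: [0.2, -0.2, -0.1]
grip_width: 0.143
finger_force: 10.0
```

```bash
python3 -m handwheel '[[-1,[0.04,0,0.05],[0,0,0]],[-1,[0,0,0.04],[0,0,0]],[-1,[0,0,0],[0,0,0]],[-1,[0,0,0],[0,0,0]]]'
```

```text
t: 13.32
ee_pos: [0.4387, 0.167, 0.0633]
tcp_rot: [0.0, -0.0, 1.0, 0.0]
contact_force: [-0.1, 0.7, 3.6]
grip_width: 0.148
finger_force: 10.0
```

```bash
python3 -m handwheel '[[-0.5,[0,0,0],[0,0,0]],[-0.4,[0,0,0],[0,0,0]],[-0.4,[0,0,0],[0,0,0]],[-0.4,[0,0,0],[0,0,0]],[-0.2,[0,0,-0.5],[0,0,0]],[0,[0,0,-0.8],[0,0,0]],[0,[0,0,-0.8],[0,0,0]],[0,[0,0,-0.5],[0,0,0]],[0,[0,0,0],[0,0,0]],[0,[0,0,0],[0,0,0]]]'; python3 look.py crucible_2 .053 190 w5
python3 -m handwheel '[[0,[-0.56,-0.76,0],[0,0,0]],[0,[-0.56,-0.76,0],[0,0,0]],[0,[-0.56,-0.76,0],[0,0,0]],[0,[-0.56,-0.76,0],[0,0,0]],[0,[-0.56,-0.76,0],[0,0,0]],[0,[-0.56,-0.76,0],[0,0,0]],[0,[-0.56,-0.76,0],[0,0,0]],[0,[-0.56,-0.76,0],[0,0,0]],[0,[-0.56,-0.76,0],[0,0,0]],[0,[-0.56,-0.76,0],[0,0,0]]]'
python3 -m handwheel '[[0,[-0.56,-0.76,0.2],[0,0,0]],[0,[-0.56,-0.76,0.2],[0,0,0]],[0,[0,0,0],[0,0,0]],[0,[0,0,0],[0,0,0]]]'
python3 look.py lid_3 .008 150 -
```

```text
t: 14.15
ee_pos: [0.4387, 0.167, 0.141]
tcp_rot: [0.001, -0.0, 1.0, 0.0]
contact_force: [-0.3, -0.6, -0.3]
grip_width: 0.502
finger_force: 0.0
tcp [0.4377 0.1668 0.1399] expected px [317.6 198.8]
measured [0.4366 0.1671] d 53.3 prior [0.4375 0.1659]
t: 15.03
ee_pos: [0.6056, -0.062, 0.1382]
tcp_rot: [-0.002, 0.0, 1.0, 0.001]
contact_force: [1.2, -0.3, -0.1]
grip_width: 0.499
finger_force: 0.0
t: 15.37
ee_pos: [0.6386, -0.1071, 0.1257]
tcp_rot: [-0.002, 0.001, 1.0, 0.001]
contact_force: [-0.0, 1.4, 0.0]
grip_width: 0.502
finger_force: 0.0
tcp [ 0.6385 -0.1062  0.1265] expected px [317.6 194.3]
measured [ 0.6409 -0.1082] d 65.3 prior [ 0.641  -0.1081]
```

```bash
python3 -m handwheel '[[0,[0,-0.05,0.9],[0,0,0]],[0,[0,0,0.9],[0,0,0]],[0,[0,0,0.9],[0,0,0]],[0,[0,0,0.8],[0,0,0]],[0,[0,0,0.2],[0,0,0]],[0,[0,0,0],[0,0,0]],[-1,[0,0,0],[0,0,0]],[-1,[0,0,0],[0,0,0]],[-1,[0,0,0],[0,0,0]],[-1,[0,0,0],[0,0,0]]]' 12
python3 -m handwheel '[[-1,[0,0,0],[0,0,0]],[-1,[0,0,0],[0,0,0]],[-1,[0,0,0],[0,0,0]]]'
python3 -m handwheel '[[-1,[0,0,-0.5],[0,0,0]],[-1,[0,0,-0.9],[0,0,0]],[-1,[0,0,-0.9],[0,0,0]],[-1,[0,0,-0.9],[0,0,0]],[-1,[0,0,-0.9],[0,0,0]],[-1,[0,0,-0.2],[0,0,0]],[-1,[0,0,0],[0,0,0]]]'
```

```text
t: 16.25
ee_pos: [0.641, -0.1085, 0.0196]
tcp_rot: [0.001, -0.0, 1.0, -0.001]
contact_force: [-0.2, 0.3, 0.0]
grip_width: 0.233
finger_force: 0.0
t: 16.5
ee_pos: [0.6407, -0.1084, 0.019]
tcp_rot: [0.001, -0.0, 1.0, -0.0]
contact_force: [-0.3, -0.4, 5.4]
grip_width: 0.164
finger_force: 12.0
t: 17.08
ee_pos: [0.6415, -0.1088, 0.1499]
tcp_rot: [0.003, -0.0, 1.0, -0.001]
contact_force: [0.9, -0.2, -0.4]
grip_width: 0.169
finger_force: 12.0
```

```bash
python3 -m handwheel '[[-1,[0.72,0.7,0],[0,0,0]],[-1,[0.72,0.7,0],[0,0,0]],[-1,[0.72,0.7,0],[0,0,0]],[-1,[0.72,0.7,0],[0,0,0]],[-1,[0.72,0.7,0],[0,0,0]],[-1,[0.72,0.7,0],[0,0,0]],[-1,[0.72,0.7,0],[0,0,0]],[-1,[0.72,0.7,0],[0,0,0]],[-1,[0,0,0],[0,0,0]],[-1,[0,0,0],[0,0,0]]]'
python3 look.py crucible_3 .058 190 w6
```

```text
t: 17.92
ee_pos: [0.4652, 0.0606, 0.1449]
tcp_rot: [-0.002, -0.001, 1.0, 0.0]
contact_force: [-0.3, 0.2, -1.3]
grip_width: 0.167
finger_force: 12.0
tcp [0.4663 0.0598 0.1455] expected px [317.2 203.3]
measured [0.4811 0.0606] d 75.9 prior [0.4674 0.0592]
```

View pics/w6.png

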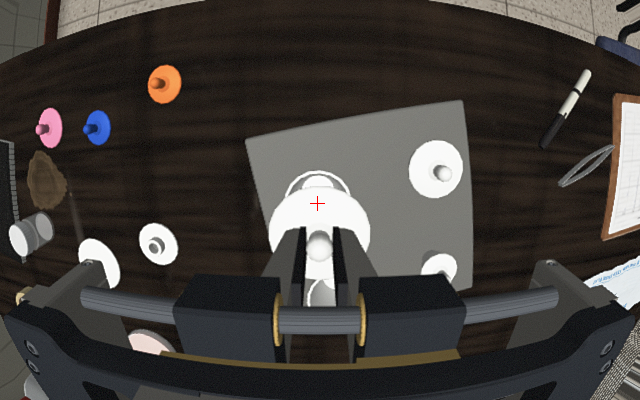

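Crucible_3's rim is centred on the cross at (317,203). The covered crucibles 2 (436,169) and 1 (438,267) look fine. Lower.

```bash
python3 -m handwheel '[[-1,[0,0,0.8],[0,0,0]],[-1,[0,0,0.8],[0,0,0]],[-1,[0,0,0.5],[0,0,0]],[-1,[0,0,0.2],[0,0,0]],[-1,[0,0,0.15],[0,0,0]],[-1,[0,0,0],[0,0,0]],[-1,[0,0,0],[0,0,0]],[-1,[0,0,0],[0,0,0]]]'
```

```text
t: 18.63
ee_pos: [0.468, 0.0595, 0.0743]
tcp_rot: [0.001, 0.0, 1.0, -0.0]
contact_force: [0.3, 0.6, 0.3]
grip_width: 0.168
finger_force: 12.0
```

```bash
python3 -m handwheel '[[-1,[0,0,0.05],[0,0,0]],[-1,[0,0,0.03],[0,0,0]],[-1,[0,0,0],[0,0,0]],[-1,[0,0,0],[0,0,0]]]'
```

```text
t: 18.97
ee_pos: [0.4679, 0.0597, 0.0719]
tcp_rot: [0.001, -0.0, 1.0, -0.0]
contact_force: [-1.2, -0.8, 5.3]
grip_width: 0.168
finger_force: 12.0
```

```bash
python3 -m handwheel '[[-0.5,[0,0,0],[0,0,0]],[-0.4,[0,0,0],[0,0,0]],[-0.4,[0,0,0],[0,0,0]],[-0.4,[0,0,0],[0,0,0]],[-0.2,[0,0,-0.5],[0,0,0]],[0,[0,0,-0.8],[0,0,0]],[0,[0,0,-0.8],[0,0,0]],[0,[0,0,-0.2],[0,0,0]],[0,[0,0,0],[0,0,0]],[0,[0,0,0],[0,0,0]]]'; python3 look.py crucible_3 .061 190 -
python3 -m handwheel '[[0,[-0.3,-0.85,0],[0,0,0]],[0,[-0.3,-0.85,0],[0,0,0]],[0,[-0.3,-0.85,0],[0,0,0]],[0,[-0.3,-0.85,0],[0,0,0]],[0,[-0.3,-0.85,0],[0,0,0]],[0,[-0.3,-0.85,0],[0,0,0]],[0,[-0.3,-0.85,0],[0,0,0]],[0,[-0.3,-0.85,0],[0,0,0]],[0,[-0.3,-0.85,0],[0,0,0]],[0,[-0.3,-0.85,0],[0,0,0]]]'
python3 -m handwheel '[[0,[-0.3,-0.85,0.2],[0,0,0]],[0,[-0.3,-0.85,0.2],[0,0,0]],[0,[0,0,0],[0,0,0]],[0,[0,0,0],[0,0,0]]]'
python3 look.py lid_4 .008 150 -
```

```text
t: 19.8
ee_pos: [0.4667, 0.0598, 0.1391]
tcp_rot: [-0.0, -0.0, 1.0, 0.0]
contact_force: [0.1, 0.5, -0.1]
grip_width: 0.5
finger_force: 0.0
tcp [0.4661 0.0599 0.1384] expected px [318.1 204.5]
measured [0.468  0.0598] d 65.1 prior [0.4674 0.0592]
t: 20.68
ee_pos: [0.5562, -0.1959, 0.1374]
tcp_rot: [-0.002, 0.0, 1.0, 0.001]
contact_force: [0.5, -0.3, -0.6]
grip_width: 0.501
finger_force: 0.0
t: 21.02
ee_pos: [0.5738, -0.2463, 0.1251]
tcp_rot: [-0.002, 0.001, 1.0, 0.001]
contact_force: [-0.5, 0.3, -0.2]
grip_width: 0.503
finger_force: 0.0
tcp [ 0.574  -0.2454  0.1258] expected px [317.9 193. ]
measured [ 0.5744 -0.2472] d 77.8 prior [ 0.5749 -0.2469]
```

```bash
python3 -m handwheel '[[0,[0.04,-0.04,0.9],[0,0,0]],[0,[0,0,0.9],[0,0,0]],[0,[0,0,0.9],[0,0,0]],[0,[0,0,0.8],[0,0,0]],[0,[0,0,0.2],[0,0,0]],[0,[0,0,0],[0,0,0]],[-1,[0,0,0],[0,0,0]],[-1,[0,0,0],[0,0,0]],[-1,[0,0,0],[0,0,0]],[-1,[0,0,0],[0,0,0]]]' 14
python3 -m handwheel '[[-1,[0,0,0],[0,0,0]],[-1,[0,0,0],[0,0,0]],[-1,[0,0,0],[0,0,0]]]'
python3 -m handwheel '[[-1,[0,0,-0.5],[0,0,0]],[-1,[0,0,-0.9],[0,0,0]],[-1,[0,0,-0.9],[0,0,0]],[-1,[0,0,-0.9],[0,0,0]],[-1,[0,0,-0.9],[0,0,0]],[-1,[0,0,-0.4],[0,0,0]],[-1,[0,0,0],[0,0,0]]]'
```

```text
t: 21.9
ee_pos: [0.5749, -0.248, 0.0187]
tcp_rot: [0.001, -0.0, 1.0, -0.001]
contact_force: [0.0, -0.4, 0.2]
grip_width: 0.235
finger_force: 0.0
t: 22.15
ee_pos: [0.5747, -0.2479, 0.0183]
tcp_rot: [0.001, -0.0, 1.0, -0.001]
contact_force: [-0.6, 0.9, 6.8]
grip_width: 0.188
finger_force: 14.0
t: 22.73
ee_pos: [0.5757, -0.2487, 0.1555]
tcp_rot: [0.003, -0.0, 1.0, -0.002]
contact_force: [-0.1, -1.1, 0.4]
grip_width: 0.186
finger_force: 14.0
```

```bash
python3 -m handwheel '[[-1,[0.03,0.92,0],[0,0,0]],[-1,[0.03,0.92,0],[0,0,0]],[-1,[0.03,0.92,0],[0,0,0]],[-1,[0.03,0.92,0],[0,0,0]],[-1,[0.03,0.92,0],[0,0,0]],[-1,[0.03,0.92,0],[0,0,0]],[-1,[0.03,0.92,0],[0,0,0]],[-1,[0.03,0.92,0],[0,0,0]],[-1,[0.03,0.92,0],[0,0,0]],[-1,[0.03,0.92,0],[0,0,0]]]'
python3 -m handwheel '[[-1,[0.03,0.92,0],[0,0,0]],[-1,[0.03,0.92,0],[0,0,0]],[-1,[0,0,0],[0,0,0]],[-1,[0,0,0],[0,0,0]],[-1,[0,0,0],[0,0,0]]]'
python3 look.py crucible_4 .066 190 w7
```

```text
t: 23.57
ee_pos: [0.5633, 0.0301, 0.1493]
tcp_rot: [-0.002, 0.0, 1.0, 0.0]
contact_force: [-0.2, -1.3, -0.5]
grip_width: 0.188
finger_force: 14.0
t: 23.98
ee_pos: [0.5623, 0.0833, 0.1503]
tcp_rot: [-0.001, -0.0, 1.0, -0.0]
contact_force: [0.4, -1.1, 1.0]
grip_width: 0.191
finger_force: 14.0
tcp [0.5625 0.0829 0.1507] expected px [319.8 203. ]
measured [0.5783 0.0835] d 88.6 prior [0.5634 0.0841]
```

View pics/w7.png

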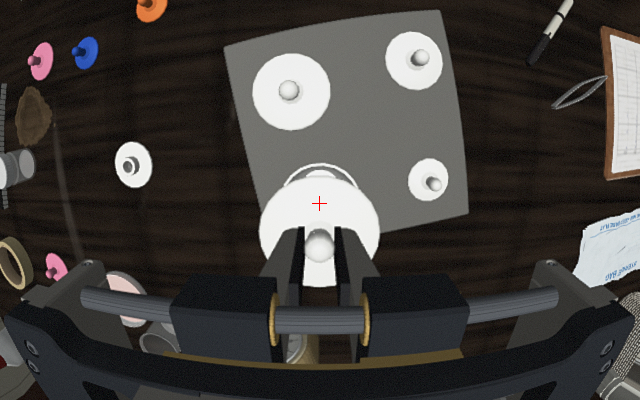

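The three covered crucibles are flat at (290,91), (414,60) and (428,180). Crucible_4's rim is behind the carried lid, round (320,203). Lower.

```bash
python3 -m handwheel '[[-1,[0.02,0.03,0.8],[0,0,0]],[-1,[0,0,0.8],[0,0,0]],[-1,[0,0,0.5],[0,0,0]],[-1,[0,0,0.2],[0,0,0]],[-1,[0,0,0.1],[0,0,0]],[-1,[0,0,0],[0,0,0]],[-1,[0,0,0],[0,0,0]],[-1,[0,0,0],[0,0,0]]]'
```

```text
t: 24.7
ee_pos: [0.5631, 0.0842, 0.0805]
tcp_rot: [0.001, 0.0, 1.0, -0.0]
contact_force: [0.4, 0.2, -0.8]
grip_width: 0.188
finger_force: 14.0
```

```bash
python3 -m handwheel '[[-1,[0,0,0.03],[0,0,0]],[-1,[0,0,0.02],[0,0,0]],[-1,[0,0,0],[0,0,0]],[-1,[0,0,0],[0,0,0]]]'
```

```text
t: 25.03
ee_pos: [0.5631, 0.0845, 0.0793]
tcp_rot: [0.001, -0.0, 1.0, -0.0]
contact_force: [-0.7, -1.5, 4.9]
grip_width: 0.188
finger_force: 14.0
```

```bash
python3 -m handwheel '[[-0.5,[0,0,0],[0,0,0]],[-0.4,[0,0,0],[0,0,0]],[-0.4,[0,0,0],[0,0,0]],[-0.4,[0,0,0],[0,0,0]],[-0.2,[0,0,-0.5],[0,0,0]],[0,[0,0,-0.8],[0,0,0]],[0,[0,0,-0.8],[0,0,0]],[0,[0,0,-0.8],[0,0,0]],[0,[0,0,-0.8],[0,0,0]],[0,[0,0,0],[0,0,0]]]'
python3 -m handwheel '[[0,[0.9,-0.3,0],[0,0,0]],[0,[0.9,-0.3,0],[0,0,0]],[0,[0.9,-0.3,0],[0,0,0]],[0,[0.9,-0.3,0],[0,0,0]],[0,[0.9,-0.3,0],[0,0,0]],[0,[0.9,-0.3,0],[0,0,0]],[0,[0,0,0],[0,0,0]],[0,[0,0,0],[0,0,0]]]'
python3 - <<'E'
from h import *
L=json.load(open("pos.json")); p=imaging.get_image("top")
for i,h in enumerate((.03,.038,.046,.054)):
    n=f"crucible_{i+1}"; z=.015+h
    try: c,d=blob(p,w2pix(p,np.r_[L[n],z]),z,190,win=24); print(n,c.round(4),round(d*1000,1),np.round(L[n],4))
    except Exception as e: print(n,e)
c,d=blob(p,(357,204),.008,130,win=24);print("holed",c,d,L["holed"])
a=cv2.resize(p["img"][150:270,195:395],None,fx=3,fy=3)
q=imaging.get_image("side")["img"][140:240,230:350]
cv2.imwrite("pics/f.png",np.vstack([a,]));cv2.imwrite("pics/fs.png",cv2.resize(q,None,fx=5,fy=5))
E
```

```text
t: 25.87
ee_pos: [0.5655, 0.0846, 0.1949]
tcp_rot: [0.005, -0.0, 1.0, -0.0]
contact_force: [1.1, -0.2, 0.9]
grip_width: 0.5
finger_force: 0.0
t: 26.53
ee_pos: [0.3996, 0.0307, 0.1885]
tcp_rot: [-0.0, 0.001, 1.0, 0.0]
contact_force: [1.2, -0.2, 0.4]
grip_width: 0.499
finger_force: 0.0
crucible_1 [0.547  0.1873] 41.9 [0.5465 0.1878]
crucible_2 [0.447  0.1624] 39.1 [0.4375 0.1659]
crucible_3 [0.4683 0.0594] 66.2 [0.4674 0.0592]
crucible_4 [0.5627 0.0842] 78.1 [0.5634 0.0841]
holed [ 0.53593496 -0.13415725] 0.05645806933615036 [0.5359071099030198, -0.13415457359667698]
```

View pics/fs.png

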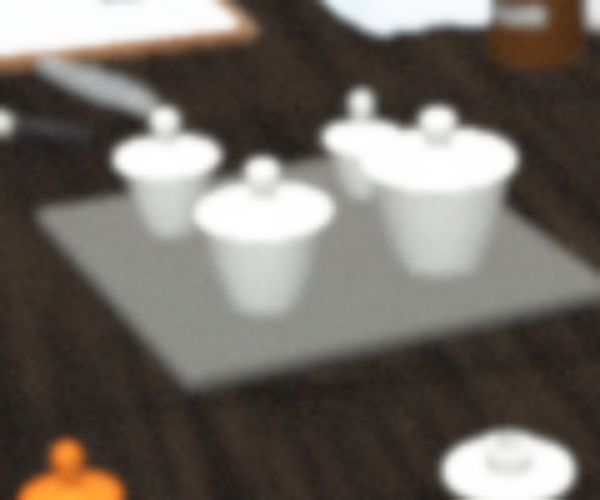

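The side view shows all four lids flat and centred on crucible 2 (crop px 165,155), 3 (263,210), 1 (360,140) and 4 (440,155). The odd top reading for c2 is partial: the 39 mm diameter fits the gripper covering it, and the wrist view after placing had measured 53 mm, concentric. Hand in.

```bash
python3 -c "
from workcell import manip
print(manip.job_done())"
```

```text
the job is handed in; nothing more can be done
None
```

All four knobbed lids sit released and flat on the crucibles of their own sizes (within about 2 mm of centre by camera), the holed lid measured unmoved, the jar was never approached, and the job was handed in at about 27 s of the 109 s allowed; no verdict was returned.

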